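# Pin back the belt tensioner of a specimen polisher

## Robot

A 6-joint arm with a two-finger parallel gripper is mounted at the origin on the work surface. World frame = base frame: x ahead of the robot, y to its left, z up, the work surface at z = 0. Lengths are in m, angles in degrees, forces in N, time in s.
With the tool pointing down it reaches from about 0.25 to 0.725 m from the base axis. Payload 9.7 kg.
Tool frame: the origin (TCP) lies between the finger pads; the fingertips stand 11 mm ahead of it and the grasp point (between the pads) lies 8 mm behind it; z points along the fingers, x is the direction in which the jaws open and shut, and the axes are right-handed (so a half turn about z gives the same grasp; the last joint's range is limited). The gripper opens to 85 mm and grips with 20 to 120 N. Pads are 22 mm wide; open, the fingers measure 114 mm over their backs; the gripper's body (76 mm by 85 mm) begins 54 mm behind the grasp point. The pads swing forward as they close: fully open they stand 13 mm farther back than shut.
Start: joints at [0, 4.979, 10.078, 95.1, 0, 90], TCP at [0.55, -0, 0.242] pointing down, gripper open.
Joint ranges: [-179.16, 179.16], [-48.56, 103.87], [-65.8, 70.77], [-126.05, 130.52], [-82.76, 87.17], [-180, 180]. Speed limits (degrees/s): [127.2, 127.2, 147.25, 180, 180, 180].

## Interface

Orientations are given as [roll, pitch, yaw] about the fixed x, y, z axes, in that order (R = Rz(yaw) Ry(pitch) Rx(roll)).
In Python, from workcell import get_obs, camera, job_done, spotter gives the robot as it stands.
- The arm moves only by the tool play_rows, never from a script. Its argument "rows" is a list of rows, each a list of 3 entries, a list of its own where there are three numbers: the closure, from 0 (fully open) to 1 (shut), then the shift along the tool's x, y, z in cm, then the turn, a rotation vector about the tool's x, y, z in degrees. In form: [[claw, [x, y, z], [wx, wy, wz]], ...]. A call has 1 to 12 rows; each row shifts and turns the pose as measured when the row begins, along the tool's axes as they then stand; what a row does not reach is not made up. A row lasts 1/10 s, in which the tool goes at most 50 mm and 8.59 degrees, less where a joint would pass 70% of its speed; a pose out of reach is approached as far as the arm can. A call is refused whole if a number of a shift passes 5 or a number of a turn 8.59, either way. A call with a gripper value outside its range is refused whole. The fingers move at their own pace and stop on an object; "newtons" is the grip in N (left out, the last holds). Time passes only in rows, so rows that do not move let the fingers close. It gives the time, the measured TCP pose, the force and the opening at its end, in the units of the state.
- get_obs(): the state, without advancing time (a new reading comes with each control period).
- camera(name): name is "scene" or "side" or "wrist"; returns a dict with "img" (384x512x3 uint8, red, green, blue), "intrinsics" (3x3 intrinsics, pixels), "xyz" and "orientation" of the camera in the world. Camera axes: x right, y down, z forward; pixel columns grow to the right and rows downward; lengths in m; the calibration is good to about 2 mm. A picture is of the moment at which its call begins. There is no depth.
- job_done(): hands the job in, once; it reports no verdict.
Trained networks look in a picture, given as the dict that the camera call returned (one of the last four; its "shot" number tells which), for a name from the list of things; names that differ only in an ending like _2 or _b are one class to them, and where a whole thing is asked for, a point or a joint stands for the part that bears it (a point fixed in the world has none). Each returns a list of dicts, best first, with "confidence" (0 to 1); they miss things now and then, are a little off and sometimes report something else, mostly with a low value. They report only what shows in the picture. A call takes as long as a camera call.
- spotter.spot_in(picture, thing): "point" ([x, y, z] in m, in world coordinates, good to about 4 mm: the middle of the surface that is visible of it).
- spotter.trace(picture, thing): "pixels" (384x512 bool, what is visible of it).
The state is a dict: "time": time; "q": joint angles; "qd": joint speeds; "joint_efforts": joint torques, N m; "ee_pos": TCP position; "tcp_rot": TCP orientation; "wrist_force": force on the tool from outside, world axes, zero at the start; "torque": the same for the moment, N m; "opening": finger opening in m.
Only numpy, scipy, OpenCV 4.12 (cv2) and the standard library are available. Lean on these libraries where they do the work, as an engineer would, in place of code of your own. Each camera call takes 0.05 s, during which the arm holds its last target.

## Task

A new drive belt has to go on this polisher: take the red-headed retaining pin out of the blue parts block, push the sprung yellow tensioner arm back with the pin's shank until the arm's pointer reads at the red tab on the scale, and put the pin fully home in the quadrant hole there, so that it holds the arm back when you let go. The tab only shows roughly where the hole is: feel for it with light pressure, never bearing on the machine with more than about 30 N. Leave the pin upright in that hole and all other things where they are.

Things in the scene. Friction and masses are not known exactly. Their poses are not given: they have to be found in the camera images.
- machine: bench polishing machine without its bowl, cover and drive belt: white chassis 380 x 330 mm (its x, y), deck 105 mm high with a big steel pulley and spindle (top 175 mm high) and a small motor pulley; the yellow sprung tensioner arm and the grey quadrant under it are towards its -x, -y corner. Origin: centre of the underside, on the bench. Nothing within 60 mm of the quadrant's holes rises above the arm
- quadrant: grey quadrant under the arm, clamped on the deck: a flat sector round the pivot, 24 mm thick (top 129 mm above the bench), 112 to 166 mm from the pivot, graduated along its rim. It has three blind holes, 12 mm wide and 16 mm deep, all 130 mm from the pivot and 36 mm apart along that circle. Origin: on the pivot's axis, on the deck (105 mm up); -x points to its middle. It sits turned a little differently on each machine
- pivot (a point): axis of the tensioner's pivot, at the height of the quadrant's top face (129 mm above the bench)
- tensioner (a joint): angle of the tensioner arm, rad: 0 at rest on its stop, growing as it is pushed back (anticlockwise from above) to a stop at 0.98. At rest it points from the pivot along (-0.778, 0.629) in the machine's x, y. A spring drives it back to 0: 2.5 N at 130 mm from the pivot starts it, 5 N holds it at 0.7
- flank (a point): where to push: on the side of the yellow arm, 130 mm from the pivot, 10 mm above the quadrant. The arm is a bar 18 mm wide, 4 to 16 mm above the quadrant; this is its clockwise side (seen from above), towards the big pulley. The quadrant is free and flat for 25 mm in front of it at rest. A 10 mm pin touching here has its axis 0.108 rad clockwise of the arm's direction
- pointer (a point): tip of the red pointer on the arm's toe, 150 mm from the pivot, 12 mm above the quadrant, on the same radial line as the axis of a pin that touches the flank. The toe, at the arm's outer end (139 to 148 mm from the pivot, 4 to 12 mm above the quadrant), reaches 7 mm out past the flank, just outside the pin's place
- red_tab: red magnetic tab, disc 12 mm across, 4 mm high, on the quadrant's rim about 157 mm from the pivot, labelling the nearest hole as the one to use; origin under its centre, on the quadrant's top. Stuck on by eye beside the hole's line: the hole lies inwards of it, towards the pivot, but 3 to 10 mm off to one side or the other along the 130 mm circle; feel for it
- yellow_tab: yellow tab of the same kind by another of the three holes; which tab is at which hole varies
- blue_tab: blue tab of the same kind by another of the three holes
- pin: retaining pin, 70 mm long, about 60 g, upright in the parts block. Origin: centre of its lower end, z up along it. Steel shank 10 mm thick (its lowest 1.5 mm chamfered), a collar 18 mm wide at 37 to 40 mm, a round red grip 16 mm thick at 40 to 70 mm. It stands 22 mm deep in the block; fully home in the quadrant 16 mm deep, lower end 113 mm above the bench, collar 4 mm above the arm
- pin_block: blue parts block 160 x 60 x 36 mm (x, y, z) on the bench, left or right of the machine, fixed; origin under its centre. Three loose-fitting 12 mm holes in a row along its x, 50 mm apart, the middle one at its centre
- drift: dark steel drift, 14 mm thick, standing in the parts block; leave it. Origin: centre of its lower end
- driver: small screwdriver with a green 24 mm handle (top 110 mm above the bench), standing in the parts block; leave it. Origin: centre of its lower end
- mount_a: black round specimen mount, 30 mm wide, 20 mm high, in the white tray on the other side; leave it
- mount_b: dark red specimen mount, 30 mm wide, 20 mm high, in the white tray; leave it
- beaker: glass beaker, 68 mm wide, 85 mm high, on the bench; leave it
- wash_bottle: white bottle with red cap, 62 mm wide, 115 mm high, on the bench; leave it
- screw_dish: small steel ring dish, 42 mm wide, 14 mm high, on the machine's deck near its -x edge; leave it

How it is judged:
By the outcome, as a careful person would: the job done as asked, in the order asked, and still so for the second after the job is handed in, with the robot touching nothing.
It also fails if it takes over 64 s, if anything falls off the work surface, if the arm or the gripper's body presses on something with over 40 N, if the wrist force passes 120 N, or if a joint passes its speed limit or range.

## Working session

There is one attempt and no reset: what is moved stays moved. The work goes in short steps, Python scripts to look and compute and a tool call to move; the robot and the scene stay as the last step left them, time stands still between calls to the robot, and variables do not carry over. Pictures are saved under pics/ and viewed, and the job is handed in when it is done.

Besides the shell and the picture viewer there is one more tool, called after "Call:" as name(argument=value, ...), one argument or row to a line, values as JSON. play_rows: Moves the arm, as the interface text tells. Its arguments: {"type":"object","properties":{"rows":{"type":"array","items":{"type":"array"}},"newtons":{"type":"number"}},"required":["rows"]}

```bash
mkdir -p pics; cat > h.py <<'E'
import numpy as np, cv2
from scipy.spatial.transform import Rotation as R
from workcell import get_obs, camera, job_done, spotter
def save(c,n,crop=None,s=1.5):
    im=cv2.cvtColor(c["img"],cv2.COLOR_RGB2BGR)
    if crop: im=im[crop[1]:crop[3],crop[0]:crop[2]]
    cv2.imwrite(f"pics/{n}.png",cv2.resize(im,None,fx=s,fy=s,interpolation=cv2.INTER_CUBIC))
def pose(c):
    o=np.array(c["orientation"]); 
    M=o if o.shape==(3,3) else R.from_euler("xyz",o,degrees=True).as_matrix()
    return M,np.array(c["xyz"]),np.array(c["intrinsics"])
def ray(c,uv,z):
    M,t,K=pose(c); d=M@np.linalg.solve(K,[uv[0],uv[1],1]); return t+d*(z-t[2])/d[2]
def proj(c,p):
    M,t,K=pose(c); q=K@(M.T@(np.array(p)-t)); return q[:2]/q[2]
E
python3 - <<'E'
from h import *
print(get_obs())
for n in ["scene","side","wrist"]:
    c=camera(n); save(c,n+"0"); print(n,c["xyz"],c["orientation"],c["intrinsics"])
    for th in ["machine","quadrant","pivot","flank","pointer","red_tab","yellow_tab","blue_tab","pin","pin_block","drift","driver"]:
        r=spotter.spot_in(c,th); print(th,[(np.round(x["point"],4).tolist(),round(x["confidence"],2)) for x in r[:2]])
E
```

```text
{'time': 0.0, 'q': array([2.20487992e-03, 5.01411581e+00, 1.00343665e+01, 9.50990929e+01,
       1.43369388e-04, 9.00007451e+01]), 'qd': array([ 0.09643099,  0.01922136, -0.01506609, -0.0887295 ,  0.0131811 ,
       -0.02625989]), 'joint_efforts': array([ 7.68234549e-04, -5.20392072e+01,  4.64802504e+01,  1.63646933e-02,
        2.23589603e-05, -6.77332673e-05]), 'ee_pos': array([5.49792390e-01, 2.18429599e-05, 2.41553334e-01]), 'tcp_rot': array([-1.79999858e+02,  7.88421906e-02,  1.45979697e-03]), 'wrist_force': array([-0.1038    ,  0.7795274 ,  0.08447759]), 'torque': array([-0.05929558,  0.05794458, -0.01855898]), 'opening': 0.08569348311554277}
scene [ 1.31973177 -0.59941444  1.00271133] [-133.42228292    0.88988291   51.23625895] [[491.62099808   0.         260.61279606]
 [  0.         491.62099808 195.5611069 ]
 [  0.           0.           1.        ]]
machine [([0.6558, -0.063, 0.1071], 0.67), ([0.7205, -0.3634, 0.071], 0.46)]
quadrant [([0.5276, -0.1062, 0.1259], 0.88), ([0.6509, -0.0625, 0.1078], 0.4)]
pivot [([0.6552, -0.0682, 0.1057], 0.93)]
flank [([0.6049, -0.1111, 0.14
[... 963 characters left out ...]
4683, -0.3387, 0.0806], 0.7)]
wrist [0.55010966 0.07566502 0.37420694] [ 1.62907902e+02 -4.19117442e-02 -1.63408076e-03] [[298.66202951   0.         252.49346113]
 [  0.         298.66202951 197.37568958]
 [  0.           0.           1.        ]]
machine [([0.5824, 0.0394, 0.1036], 0.98)]
quadrant [([0.5218, -0.079, 0.1311], 0.7), ([0.5855, 0.0363, 0.1054], 0.35)]
pivot [([0.5818, 0.0378, 0.1066], 0.82)]
flank [([0.5879, -0.0938, 0.1431], 0.65)]
pointer [([0.5849, -0.0941, 0.149], 0.96)]
red_tab [([0.5155, -0.0543, 0.1296], 0.51)]
yellow_tab [([0.4837, -0.1354, 0.1318], 0.58), ([0.5819, 0.037, 0.1041], 0.29)]
blue_tab [([0.4926, -0.1065, 0.1365], 0.4)]
pin []
pin_block []
drift []
driver []
```

View pics/scene0.png

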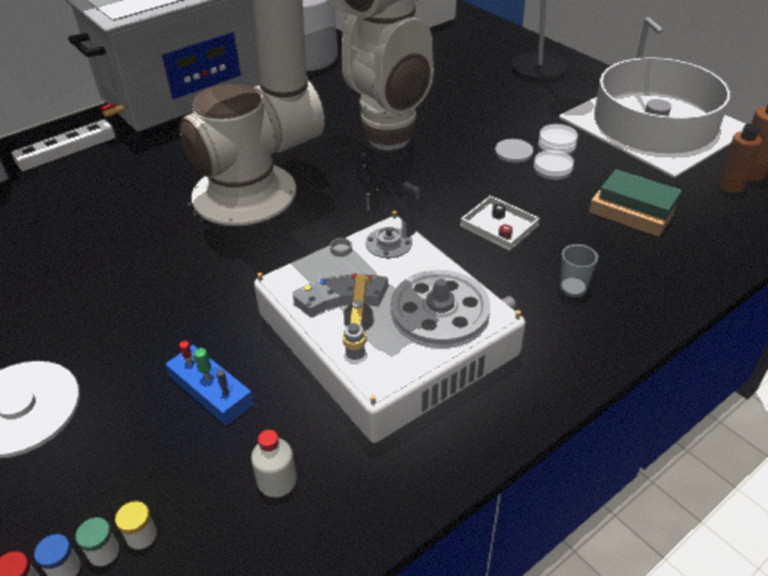

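View pics/side0.png

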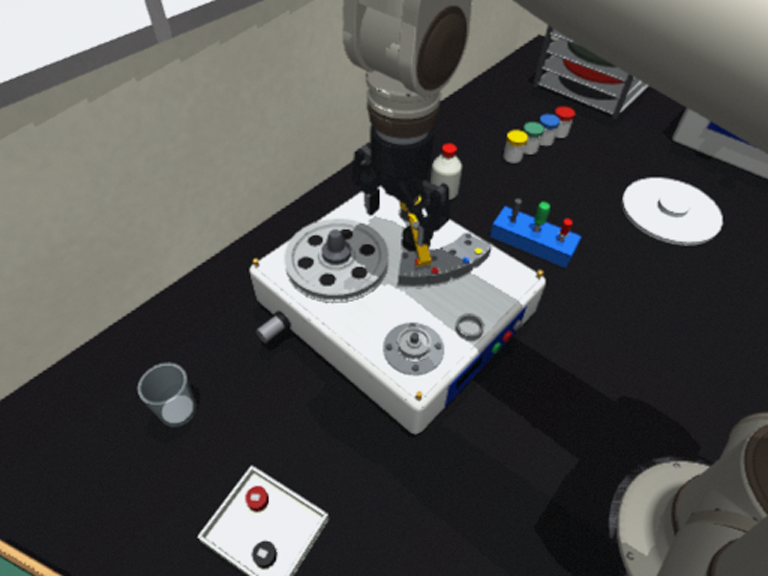

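View pics/wrist0.png

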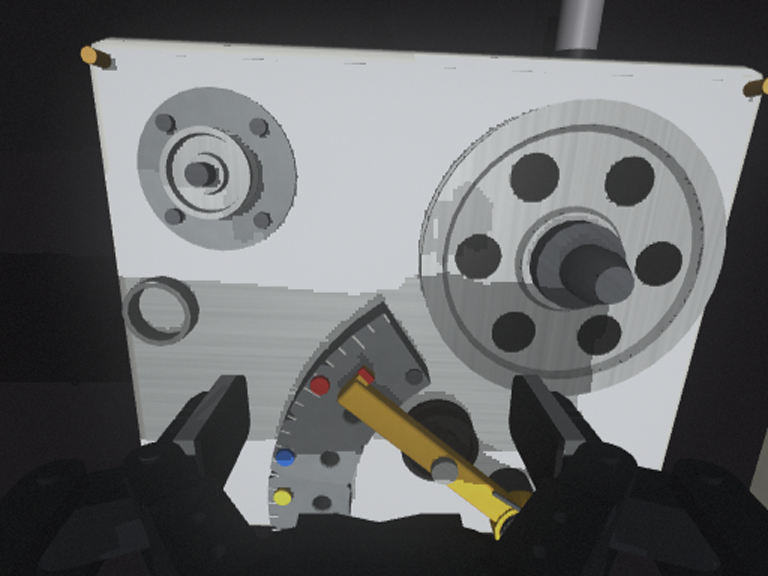

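Call:
play_rows(
  rows=[
    [0, [0, 4, -3], [0, 0, 0]],
    [0, [0, 4, -2], [0, 0, 0]],
    [0, [0, 0, 0], [0, 0, 0]],
    [0, [0, 0, 0], [0, 0, 0]],
  ],
)

```text
time: 2.35
ee_pos: [0.5497, -0.0817, 0.2926]
tcp_rot: [-180.0, 0.1, 0.1]
wrist_force: [0.6, 0.7, -0.6]
opening: 0.0855
```

```bash
python3 - <<'E'
from h import *
c=camera("wrist"); save(c,"w1"); print(c["xyz"],c["orientation"])
import pickle; pickle.dump({k:c[k] for k in("img","xyz","orientation","intrinsics")},open("w1.pkl","wb"))
for th in ["quadrant","pivot","flank","pointer","red_tab","yellow_tab","blue_tab","tensioner","screw_dish"]:
        r=spotter.spot_in(c,th); print(th,[(np.round(x["point"],4).tolist(),round(x["confidence"],2)) for x in r[:2]])
        r=spotter.trace(c,th)
        if r: 
            v,u=np.nonzero(r[0]["pixels"]); print("   ",len(u),u.mean(),v.mean(),r[0]["confidence"], ray(c,(u.mean(),v.mean()),.131).round(4))
print(get_obs()["ee_pos"],get_obs()["time"])
E
```

```text
[ 0.54990642 -0.00608607  0.42458894] [1.62912623e+02 7.73285217e-02 1.27157391e-01]
quadrant [([0.5182, -0.0852, 0.1309], 0.7)]
    3967 206.13914797075876 319.80035291152006 0.72 [ 0.4955 -0.2472  0.131 ]
pivot [([0.586, -0.0109, 0.1052], 0.7)]
    85702 280.192340902196 121.28887307180696 0.7 [ 0.576  -0.0204  0.131 ]
flank [([0.5176, -0.0556, 0.1327], 0.54)]
    4453 293.279811363126 205.45632158095665 0.86 [ 0.592 -0.105  0.131]
pointer [([0.5919, -0.1039, 0.1464], 0.73)]
    4372 293.05100640439156 205.52836230558097 0.7 [ 0.5918 -0.1051  0.131 ]
red_tab [([0.5155, -0.0513, 0.13], 0.59)]
yellow_tab [([0.4844, -0.1354, 0.1325], 0.44), ([0.5914, -0.103, 0.1469], 0.27)]
blue_tab []
    4392 293.0116120218579 205.5200364298725 0.47 [ 0.5917 -0.1051  0.131 ]
tensioner [([0.5867, -0.0996, 0.1479], 0.84)]
    4376 293.08478062157224 205.42527422303473 0.94 [ 0.5918 -0.105   0.131 ]
screw_dish [([0.4114, -0.0111, 0.1166], 0.58)]
    111 216.9099099099099 157.36936936936937 0.72 [ 0.5145 -0.0551  0.131 ]
[ 0.5495467 -0.0811635  0.2925241] 3.3
```

View pics/w1.png

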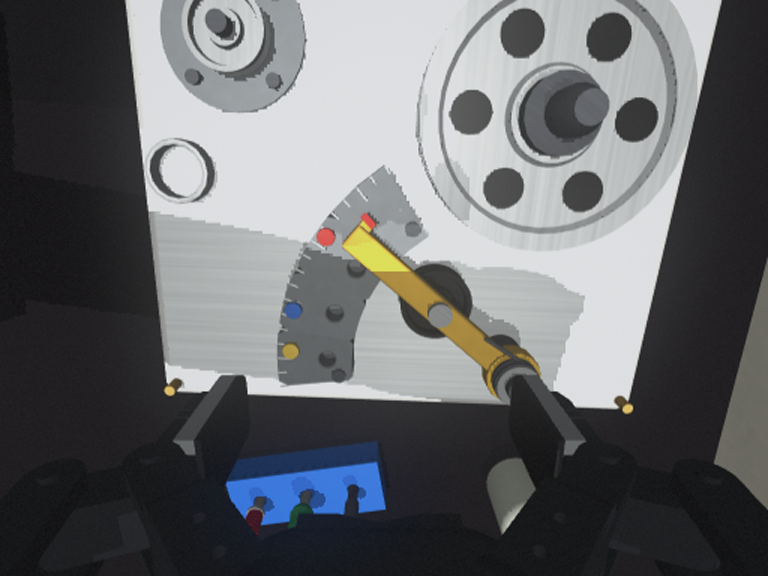

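```bash
python3 - <<'E'
from h import *
import pickle
c=pickle.load(open("w1.pkl","rb")); save(c,"w1q",(170,105,300,265),3.7);save(c,"w1p",(290,200,400,290),6)
E
```

```text
(no output)
```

View pics/w1q.png

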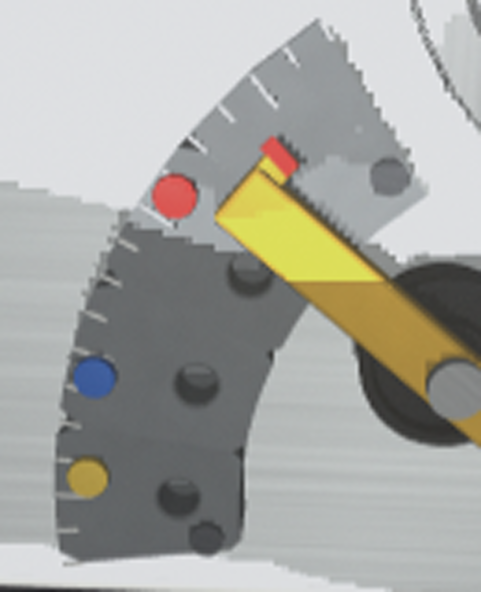

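View pics/w1p.png

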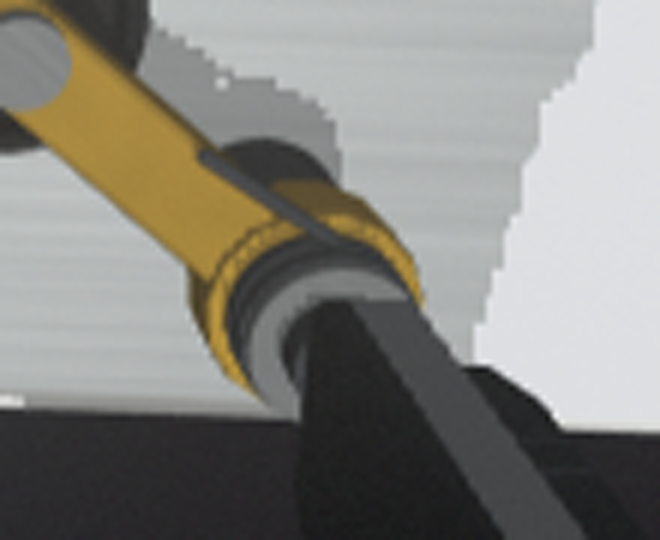

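```bash
python3 - <<'E'
from h import *
import pickle
from scipy.optimize import least_squares
c=pickle.load(open("w1.pkl","rb"))
f=lambda x,y,z:ray(c,(170+(x+.5)/3.7-.5,105+(y+.5)/3.7-.5),z)[:2]
H=np.array([f(249,273,.129),f(197,384,.129),f(179,498,.129)])
print("holes",H.round(4),np.linalg.norm(np.diff(H,axis=0),axis=1))
T={n:f(x,y,.133) for n,x,y in [("red",175,197),("blue",95,377),("yel",88,479)]}
print({k:v.round(4) for k,v in T.items()})
a=2*np.arcsin(18/130)
def m(p): 
    return np.array([[p[0]+.13*np.cos(p[2]+k*a),p[1]+.13*np.sin(p[2]+k*a)] for k in(-1,0,1)])
def res(p): 
    r=(m(p)-H).ravel()/.001
    rt=[(np.linalg.norm(t-p[:2])-.157)/.0015 for t in T.values()]
    return np.r_[r,rt]
s=least_squares(res,[.635,-.14,np.pi]); p=s.x
print("pivot",p[:2],np.degrees(p[2]),(s.fun).round(2)); print(m(p).round(4))
ang=lambda q:np.degrees(np.arctan2(*(np.array(q)-p[:2])[::-1]))%360
print("hole ang",[ang(h) for h in m(p)],"tabs",{k:ang(v) for k,v in T.items()})
# hub rough
g=lambda x,y,z:ray(c,(290+x/6,200+y/6),z)[:2]
for z in(.129,.145,.16):print(z,g(325,310,z))
# pointer
print("pointer",f(279,160,.141),ang(f(279,160,.141)),np.linalg.norm(f(279,160,.141)-p[:2]))
# studs
for u,v in [(170,391),(627,408)]: print("stud",ray(c,(u/1.5,v/1.5),.115))
E
```

```text
holes [[ 0.5339 -0.0768]
 [ 0.5187 -0.1091]
 [ 0.5125 -0.1444]] [0.03566026 0.03584461]
{'red': array([ 0.5147, -0.0552]), 'blue': array([ 0.4908, -0.1058]), 'yel': array([ 0.4871, -0.1367])}
pivot [ 0.64278833 -0.1471786 ] 162.96603135523998 [-0.16  0.38 -0.22  0.04  0.31 -0.21  0.43  0.38 -0.62]
[[ 0.5337 -0.0765]
 [ 0.5185 -0.1091]
 [ 0.5128 -0.1446]]
hole ang [np.float64(147.04836759215226), np.float64(162.96603135523998), np.float64(178.88369511832767)] tabs {'red': np.float64(144.33019745279594), 'blue': np.float64(164.75740424547385), 'yel': np.float64(176.14131847109502)}
0.129 [ 0.65033891 -0.15894766]
0.145 [ 0.64490258 -0.15067338]
0.16 [ 0.63980602 -0.14291624]
pointer [ 0.54256359 -0.04433195] 134.26028067599117 0.14360512387345614
stud [ 0.38832795 -0.17854325  0.115     ]
stud [ 0.74415553 -0.19237261  0.115     ]
```

```bash
cat >> h.py <<'E'
def plan(target,yaw,n,claw=0,o=None):
    "rows from current measured pose to a downward pose target/yaw, straight, n rows"
    o=o or get_obs(); p=np.array(o["ee_pos"]); M=R.from_euler("xyz",o["tcp_rot"],degrees=True)
    Mt=R.from_euler("xyz",[180,0,yaw],degrees=True); rows=[]
    for k in range(n):
        d=(np.array(target)-p)/(n-k); w=(M.inv()*Mt).as_rotvec(degrees=True)/(n-k)
        s=np.round(M.inv().apply(d)*100,2); w=np.round(w,1)
        rows.append([claw,s.tolist(),w.tolist()]); p=p+M.apply(s/100); M=M*R.from_rotvec(w,degrees=True)
    print(str(rows).replace("-0.0,","0,").replace("0.0,","0,")); print(p.round(4),M.as_euler("xyz",degrees=True).round(1))
E
python3 -c "
from h import *
plan([.42,-.345,.28],95,12)"
```

```text
[[0, [-1.09, 2.19, 0.11], [0, 0, -7.9]], [0, [-1.38, 2.02, 0.11], [0, 0, -7.9]], [0, [-1.64, 1.82, 0.11], [0, 0, -7.9]], [0, [-1.88, 1.57, 0.11], [0, 0, -7.9]], [0, [-2.08, 1.3, 0.11], [0, 0, -7.9]], [0, [-2.23, 1.0, 0.11], [0, 0, -7.9]], [0, [-2.35, 0.69, 0.1], [0, 0, -7.9]], [0, [-2.42, 0.36, 0.11], [0, 0, -7.9]], [0, [-2.45, 0.02, 0.1], [0, 0, -7.9]], [0, [-2.43, -0.32, 0.11], [0, 0, -7.9]], [0, [-2.36, -0.65, 0.1], [-0.1, 0, -7.9]], [0, [-2.26, -0.97, 0.1], [0, 0, -7.9]]]
[ 0.42  -0.345  0.28 ] [-180.    0.   95.]
```

Call:
play_rows(
  rows=[
    [0, [-1.09, 2.19, 0.1], [0, 0, -7.9]],
    [0, [-1.38, 2.02, 0.1], [0, 0, -7.9]],
    [0, [-1.64, 1.82, 0.1], [0, 0, -7.9]],
    [0, [-1.88, 1.57, 0.1], [0, 0, -7.9]],
    [0, [-2.08, 1.3, 0.1], [0, 0, -7.9]],
    [0, [-2.23, 1.0, 0.1], [0, 0, -7.9]],
    [0, [-2.35, 0.69, 0.1], [0, 0, -7.9]],
    [0, [-2.42, 0.36, 0.1], [0, 0, -7.9]],
    [0, [-2.45, 0.02, 0.1], [0, 0, -7.9]],
    [0, [-2.43, -0.32, 0.1], [0, 0, -7.9]],
    [0, [-2.36, -0.65, 0.1], [0, 0, -7.9]],
    [0, [-2.26, -0.97, 0.1], [0, 0, -7.9]],
  ],
)

```text
time: 4.5
ee_pos: [0.4235, -0.3563, 0.2804]
tcp_rot: [-179.9, 0.0, 99.0]
wrist_force: [0.7, -0.3, 0.2]
opening: 0.0855
```

```bash
python3 - <<'E'
from h import *
c=camera("wrist"); save(c,"w2"); print(c["xyz"],c["orientation"])
import pickle; pickle.dump({k:c[k] for k in("img","xyz","orientation","intrinsics")},open("w2.pkl","wb"))
for th in ["pin","pin_block","driver","drift"]:
        r=spotter.spot_in(c,th); print(th,[(np.round(x["point"],4).tolist(),round(x["confidence"],2)) for x in r[:2]])
r=spotter.trace(c,"pin")
for x in r[:2]:
    v,u=np.nonzero(x["pixels"]); print(len(u),u.min(),u.max(),v.min(),v.max(),u.mean(),v.mean(),ray(c,(u.mean(),v.mean()),.08))
o=get_obs();print(o["ee_pos"],o["tcp_rot"],o["time"])
E
```

```text
[ 0.3494784  -0.3675178   0.41246273] [ 1.62887869e+02 -3.22018037e-02  9.89551545e+01]
pin [([0.4186, -0.3528, 0.0839], 0.71)]
pin_block [([0.4564, -0.3525, 0.0372], 0.97)]
driver [([0.4629, -0.3419, 0.0971], 0.62)]
drift [([0.5185, -0.3361, 0.076], 0.71)]
258 247 263 163 182 255.19767441860466 172.36046511627907 [ 0.42072294 -0.35299335  0.08      ]
[ 0.42426511 -0.35484231  0.28048588] [-1.79927343e+02 -1.19552527e-02  9.85183392e+01] 4.8
```

View pics/w2.png

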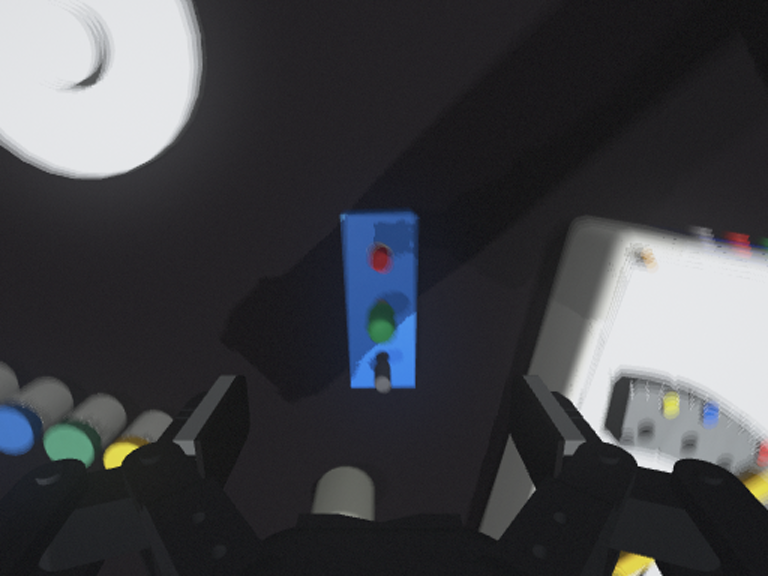

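```bash
python3 -c "
from h import *
plan([.4205,-.353,.19],99,3)"
```

```text
[[0, [0.08, -0.11, 3.02], [0, 0, -0.2]], [0, [0.08, -0.11, 3.01], [0, 0, -0.1]], [0, [0.08, -0.11, 3.02], [-0.1, 0, -0.2]]]
[ 0.4205 -0.353   0.19  ] [180.  -0.  99.]
```

Call:
play_rows(
  rows=[
    [0, [0.1, -0.1, 3.0], [0, 0, 0]],
    [0, [0.1, -0.1, 3.0], [0, 0, 0]],
    [0, [0.05, -0.1, 3.0], [0, 0, 0]],
    [0, [0, 0, 0], [0, 0, 0]],
    [0, [0, 0, 0], [0, 0, 0]],
  ],
)

```text
time: 5.3
ee_pos: [0.4235, -0.3491, 0.1906]
tcp_rot: [179.9, 0.1, 98.4]
wrist_force: [0.3, -0.3, 0.7]
opening: 0.0853
```

```bash
python3 - <<'E'
from h import *
c=camera("wrist"); save(c,"w3"); print(c["xyz"],c["orientation"])
save(c,"w3z",(190,110,320,210),6)
r=spotter.trace(c,"pin")
for x in r[:2]:
    v,u=np.nonzero(x["pixels"]); print(x["confidence"],len(u),u.min(),u.max(),v.min(),v.max(),u.mean(),v.mean(),ray(c,(u.mean(),v.mean()),.084))
for y in(-.353,):
  for z in (.014,.084): print(proj(c,[.4205,y,z]))
import pickle; pickle.dump({k:c[k] for k in("img","xyz","orientation","intrinsics")},open("w3.pkl","wb"))
o=get_obs();print(o["ee_pos"],o["tcp_rot"],o["time"])
E
```

```text
[ 0.34891193 -0.35937963  0.32234993] [1.62699329e+02 1.14132859e-01 9.84212253e+01]
[249.12705746 175.43375263]
[248.05586623 194.52005745]
[ 0.42368251 -0.34956754  0.1909444 ] [179.85711874   0.18420131  98.43014398] 5.4
```

View pics/w3z.png

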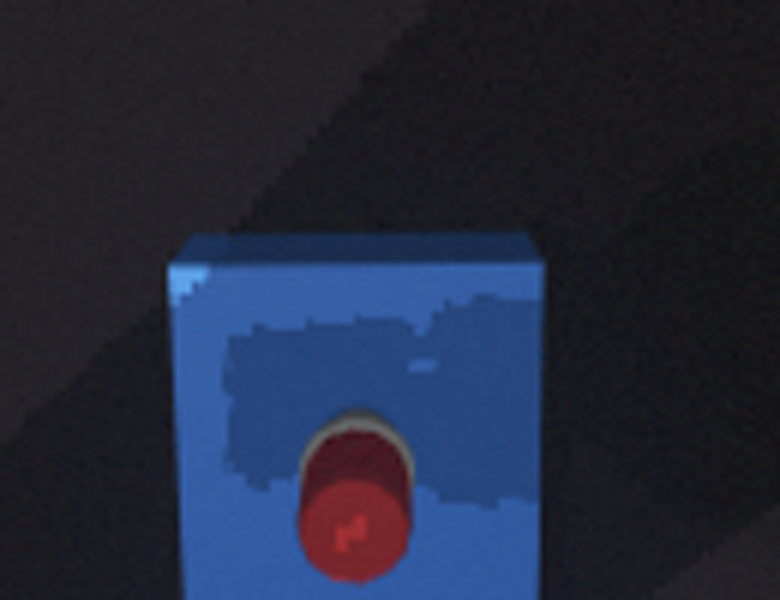

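```bash
python3 - <<'E'
from h import *
import pickle
c=pickle.load(open("w3.pkl","rb"))
g=lambda x,y,z:ray(c,(190+(x+.5)/6-.5,110+(y+.5)/6-.5),z)
top=g(355,531,.084);print(top)
print("collar back edge z.054",g(357,408,.054), "dist",g(357,408,.054)-top)
a,b=g(169,263,.036),g(545,263,.036);print(a,b,np.linalg.norm(a-b),np.degrees(np.arctan2(*(b-a)[1::-1])))
m=(a+b)/2; d=(b-a)/np.linalg.norm(b-a); print("hole from block edge:", m+.03*np.array([d[1],-d[0],0]))
print("radius",np.linalg.norm(g(299,531,.084)-g(411,531,.084)))
plan([top[0],top[1],.095],99,3)
plan([top[0],top[1],.067],99,5)
E
```

```text
[ 0.4234958  -0.35198339  0.084     ]
collar back edge z.054 [ 0.41322799 -0.35357697  0.054     ] dist [-0.0102678  -0.00159358 -0.03      ]
[ 0.39839029 -0.38636305  0.036     ] [ 0.38955909 -0.32683979  0.036     ] 0.06017480993947425 98.43915438838842
hole from block edge: [ 0.42364986 -0.35219865  0.036     ]
radius 0.015615430449212838
[[0, [-0.07, -0.03, 3.2], [0, 0.1, -0.2]], [0, [-0.07, -0.02, 3.2], [0.1, 0, -0.2]], [0, [-0.08, -0.02, 3.19], [0, 0.1, -0.2]]]
[ 0.4235 -0.352   0.095 ] [180.  -0.  99.]
[[0, [-0.04, -0.02, 2.48], [0, 0, -0.1]], [0, [-0.04, -0.02, 2.48], [0, 0, -0.1]], [0, [-0.04, -0.02, 2.48], [0, 0.1, -0.1]], [0, [-0.04, -0.01, 2.48], [0.1, 0, -0.1]], [0, [-0.04, -0.01, 2.47], [0, 0.1, -0.2]]]
[ 0.4235 -0.3519  0.067 ] [180.  -0.  99.]
```

Call:
play_rows(
  rows=[
    [0, [-0.1, 0, 3.0], [0, 0, 0]],
    [0, [-0.1, 0, 3.0], [0, 0, 0]],
    [0, [0, 0, 3.0], [0, 0, 0]],
    [0, [0, 0, 2.4], [0, 0, 0]],
    [0, [0, 0, 0.7], [0, 0, 0]],
    [0, [0, 0, 0], [0, 0, 0]],
  ],
)

```text
time: 6.0
ee_pos: [0.4303, -0.3557, 0.0779]
tcp_rot: [179.2, 0.9, 98.4]
wrist_force: [0.3, 0.0, -0.3]
opening: 0.0852
```

```bash
python3 - <<'E'
from h import *
c=camera("wrist"); save(c,"w4")
plan([.4235,-.352,.0685],98.5,1)
print(get_obs()["wrist_force"])
E
```

```text
[[0, [0.5, -0.65, 0.99], [0.8, 0.9, -0.1]]]
[ 0.4235 -0.352   0.0685] [180.    0.   98.5]
[ 0.23172618 -0.46104648 -0.15580768]
```

View pics/w4.png

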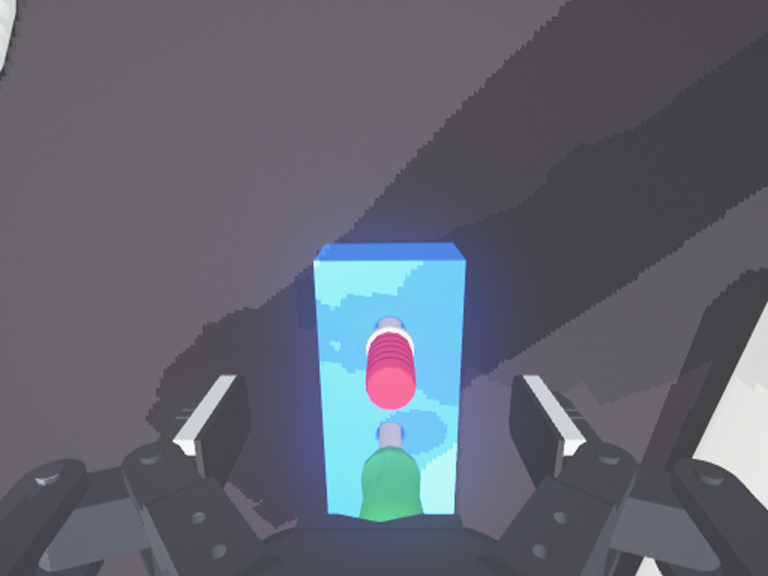

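Call:
play_rows(
  rows=[
    [0, [0.5, -0.65, 0.5], [0.8, 0.9, 0]],
    [0, [0, 0, 0.4], [0, 0, 0]],
    [0, [0, 0, 0], [0, 0, 0]],
  ],
)

```text
time: 6.35
ee_pos: [0.4244, -0.3529, 0.0729]
tcp_rot: [179.9, 0.2, 98.4]
wrist_force: [0.6, -0.4, 0.4]
opening: 0.0856
```

```bash
python3 - <<'E'
from h import *
plan([.4235,-.352,.0685],98.5,1)
E
```

```text
[[0, [0.1, -0.08, 0.44], [0.1, 0.2, -0.1]]]
[ 0.4235 -0.352   0.0685] [180.   -0.   98.5]
```

Call:
play_rows(
  rows=[
    [0, [0.1, -0.1, 0.45], [0.1, 0.2, 0]],
    [0, [0, 0, 0], [0, 0, 0]],
    [1, [0, 0, 0], [0, 0, 0]],
    [1, [0, 0, 0], [0, 0, 0]],
    [1, [0, 0, 0], [0, 0, 0]],
    [1, [0, 0, 0], [0, 0, 0]],
    [1, [0, 0, 0], [0, 0, 0]],
    [1, [0, 0, 0], [0, 0, 0]],
  ],
  newtons=60,
)

```text
time: 7.15
ee_pos: [0.4237, -0.3524, 0.0693]
tcp_rot: [179.9, 0.0, 98.4]
wrist_force: [0.5, -0.2, -1.4]
opening: 0.0139
```

```bash
python3 - <<'E'
from h import *
o=get_obs(); print(o["opening"],o["wrist_force"])
c=camera("wrist"); save(c,"w5")
plan([.4235,-.352,.0685],98.5,1)
E
```

```text
0.013881485573415661 [ 0.50164164 -0.15673627 -1.36120103]
[[0, [0.04, -0.01, 0.08], [0.1, 0, -0.1]]]
[ 0.4235 -0.352   0.0685] [180.    0.   98.5]
```

View pics/w5.png

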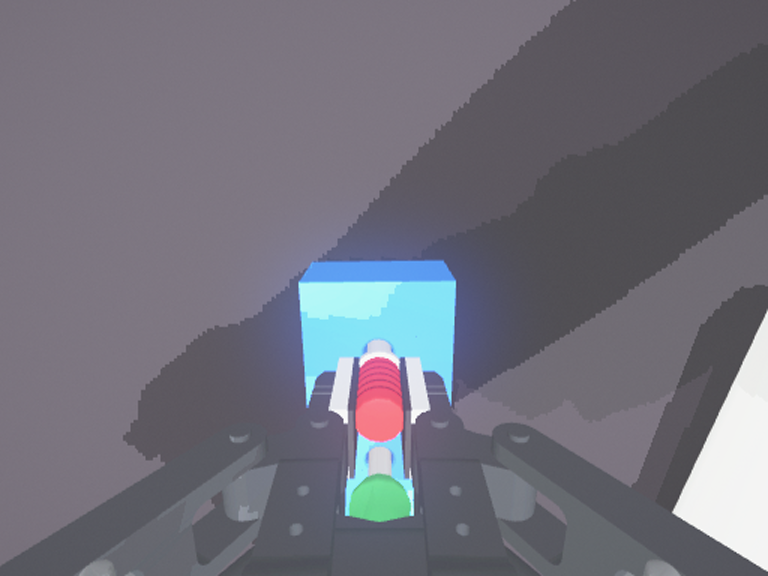

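Call:
play_rows(
  rows=[
    [1, [0, 0, -1.0], [0, 0, 0]],
    [1, [0, 0, -2.0], [0, 0, 0]],
    [1, [0, 0, -3.5], [0, 0, 0]],
    [1, [0, 0, -4.0], [0, 0, 0]],
    [1, [0, 0, -4.0], [0, 0, 0]],
    [1, [0, 0, -3.5], [0, 0, 0]],
    [1, [0, 0, -1], [0, 0, 0]],
  ],
)

```text
time: 7.9
ee_pos: [0.4217, -0.3511, 0.2675]
tcp_rot: [-180.0, -0.1, 98.4]
wrist_force: [-0.8, 0.5, -0.1]
opening: 0.0141
```

```bash
python3 - <<'E'
from h import *
P=np.array([.6428,-.1472])
for a in (126,127,128): print(a,P+.13*np.array([np.cos(np.radians(a)),np.sin(np.radians(a))]))
o=get_obs();print(o["ee_pos"],o["tcp_rot"],o["opening"],o["wrist_force"])
plan([.5646,-.0434,.25],98.5,10,1)
E
```

```text
126 [ 0.56638792 -0.04202779]
127 [ 0.56456405 -0.04337738]
128 [ 0.56276401 -0.0447586 ]
[ 0.42168813 -0.35107929  0.26751181] [-1.79977579e+02 -1.01882838e-01  9.83789962e+01] 0.01407592951405548 [-0.83700028  0.45896901 -0.1290954 ]
[[1, [2.84, 1.86, 0.18], [0, 0, -0.0]], [1, [2.83, 1.86, 0.18], [0, 0, -0.0]], [1, [2.84, 1.86, 0.18], [0, 0, -0.0]], [1, [2.83, 1.86, 0.18], [0, 0, -0.0]], [1, [2.84, 1.86, 0.18], [0, 0, -0.0]], [1, [2.83, 1.86, 0.18], [0, 0, -0.0]], [1, [2.84, 1.87, 0.18], [0, 0, -0.0]], [1, [2.83, 1.86, 0.18], [0, 0, -0.0]], [1, [2.84, 1.87, 0.18], [0, -0.1, -0.1]], [1, [2.83, 1.87, 0.17], [0, 0, -0.0]]]
[ 0.5646 -0.0434  0.25  ] [-180.    -0.    98.5]
```

Call:
play_rows(
  rows=[
    [1, [2.8, 1.9, 0], [0, 0, 0]],
    [1, [2.8, 1.9, 0], [0, 0, 0]],
    [1, [2.8, 1.9, 0], [0, 0, 0]],
    [1, [2.8, 1.9, 0.2], [0, 0, 0]],
    [1, [2.8, 1.9, 0.2], [0, 0, 0]],
    [1, [2.8, 1.9, 0.2], [0, 0, 0]],
    [1, [2.8, 1.9, 0.2], [0, 0, 0]],
    [1, [2.8, 1.9, 0.2], [0, 0, 0]],
    [1, [2.8, 1.8, 0.2], [0, 0, 0]],
    [1, [2.6, 1.6, 0.2], [0, 0, 0]],
    [1, [0, 0, 0], [0, 0, 0]],
    [1, [0, 0, 0], [0, 0, 0]],
  ],
)

```text
time: 9.1
ee_pos: [0.5695, -0.0377, 0.2537]
tcp_rot: [-179.9, 0.0, 98.2]
wrist_force: [-0.5, -0.4, -0.4]
opening: 0.0143
```

```bash
python3 - <<'E'
from h import *
o=get_obs();print(o["ee_pos"],o["tcp_rot"],o["opening"],o["wrist_force"])
c=camera("wrist"); save(c,"w6")
import pickle; pickle.dump({k:c[k] for k in("img","xyz","orientation","intrinsics")},open("w6.pkl","wb"))
plan([.5646,-.0434,.21],98.5,2,1)
P=np.array([.6428,-.1472])
for a in (127,132.6,147.05,162.97,178.9): print(a,proj(c,np.r_[P+.13*np.array([np.cos(np.radians(a)),np.sin(np.radians(a))]),.129])*1.5)
t=o["ee_pos"];print(proj(c,[t[0],t[1],t[2]-.0553])*1.5)
E
```

```text
[ 0.56953193 -0.03768274  0.25374617] [-1.79885879e+02  7.16283804e-03  9.82345561e+01] 0.014322078663917426 [-0.51563836 -0.37598075 -0.4005805 ]
[[1, [-0.24, -0.28, 2.18], [-0.1, 0, -0.1]], [1, [-0.23, -0.28, 2.19], [0, 0, -0.2]]]
[ 0.5646 -0.0434  0.21  ] [-180.    -0.    98.5]
127 [369.43746151 280.18776177]
132.6 [357.98253652 262.34941168]
147.05 [319.32653318 220.40114823]
162.97 [263.88654929 184.80222542]
178.9 [199.88415887 164.76756606]
[377.49355691 332.70864601]
```

View pics/w6.png

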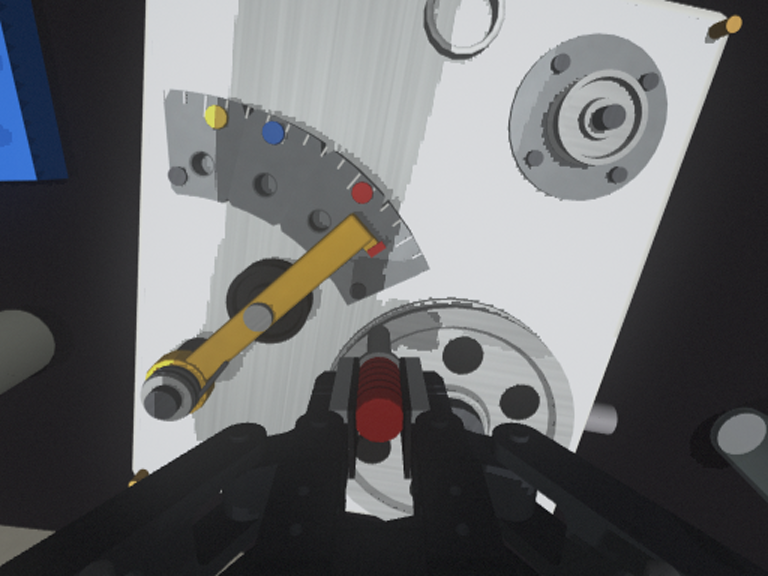

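```bash
python3 - <<'E'
from h import *
import pickle
P=np.array([.6428,-.1472])
c=pickle.load(open("w6.pkl","rb"))
def pol(q): d=q[:2]-P; return np.linalg.norm(d),np.degrees(np.arctan2(d[1],d[0]))
print("screw",pol(ray(c,(358/1.5,290/1.5),.13)))
c1=pickle.load(open("w1.pkl","rb")); print(pol(ray(c1,(170+389/3.7,105+177/3.7),.13)))
print("ptr",pol(ray(c,(375/1.5,247/1.5),.141)))
# hole check
print("hole",ray(c,(319.5/1.5,219.5/1.5),.129))
for a in (129,129.5): 
  q=P+.131*np.array([np.cos(np.radians(a)),np.sin(np.radians(a))]); print(q); plan([*q,.20],98.5,2,1)
E
```

```text
screw (np.float64(0.12125721342385215), np.float64(126.1603464757624))
(np.float64(0.11978736625994393), np.float64(126.26361949419756))
ptr (np.float64(0.14481333333211574), np.float64(134.0689108281028))
hole [ 0.53318869 -0.07644774  0.129     ]
[ 0.56035903 -0.04539388]
[[1, [-0.31, -0.5, 2.69], [-0.1, 0, -0.1]], [1, [-0.3, -0.5, 2.68], [0, 0, -0.2]]]
[ 0.5604 -0.0454  0.2   ] [-180.    -0.    98.5]
[ 0.55947375 -0.04611718]
[[1, [-0.33, -0.55, 2.69], [-0.1, 0, -0.1]], [1, [-0.34, -0.55, 2.68], [0, 0, -0.2]]]
[ 0.5595 -0.0461  0.2   ] [-180.    -0.    98.5]
```

Call:
play_rows(
  rows=[
    [1, [-0.3, -0.5, 2.5], [-0.1, 0, -0.2]],
    [1, [-0.3, -0.5, 2.0], [0, 0, 0]],
    [1, [0, 0, 0], [0, 0, 0]],
  ],
)

```text
time: 9.45
ee_pos: [0.5596, -0.0478, 0.2083]
tcp_rot: [179.9, 0.0, 98.3]
wrist_force: [-0.3, 0.2, -0.4]
opening: 0.0141
```

```bash
python3 - <<'E'
from h import *
o=get_obs();print(o["ee_pos"],o["tcp_rot"],o["opening"],o["wrist_force"])
plan([.5604,-.0454,.188],98.5,2,1)
E
```

```text
[ 0.55963628 -0.0478258   0.20828855] [1.79935190e+02 3.20029225e-02 9.82698130e+01] 0.014057301325603993 [-0.32739553  0.16842074 -0.42905274]
[[1, [0.12, 0.05, 1.01], [0, 0, -0.1]], [1, [0.11, 0.06, 1.02], [0.1, 0, -0.1]]]
[ 0.5604 -0.0454  0.188 ] [-180.     0.    98.5]
```

Call:
play_rows(
  rows=[
    [1, [0.2, 0.1, 0.4], [0, 0, 0]],
    [1, [0, 0, 0.6], [0, 0, 0]],
    [1, [0, 0, 0.6], [0, 0, 0]],
    [1, [0, 0, 0], [0, 0, 0]],
    [1, [0, 0, 0], [0, 0, 0]],
  ],
)

```text
time: 9.95
ee_pos: [0.5611, -0.047, 0.1943]
tcp_rot: [179.7, 0.1, 98.1]
wrist_force: [-0.8, -0.3, -0.8]
opening: 0.0138
```

```bash
python3 - <<'E'
from h import *
o=get_obs();print(o["ee_pos"],o["tcp_rot"],o["opening"],o["wrist_force"])
c=camera("wrist"); save(c,"w7")
c=camera("side"); save(c,"s7",(200,100,380,220),4)
E
```

```text
[ 0.56114734 -0.04704538  0.19426687] [1.79743953e+02 7.62773354e-02 9.81237493e+01] 0.013824243758452138 [-0.78855347 -0.28032229 -0.83601992]
```

View pics/w7.png

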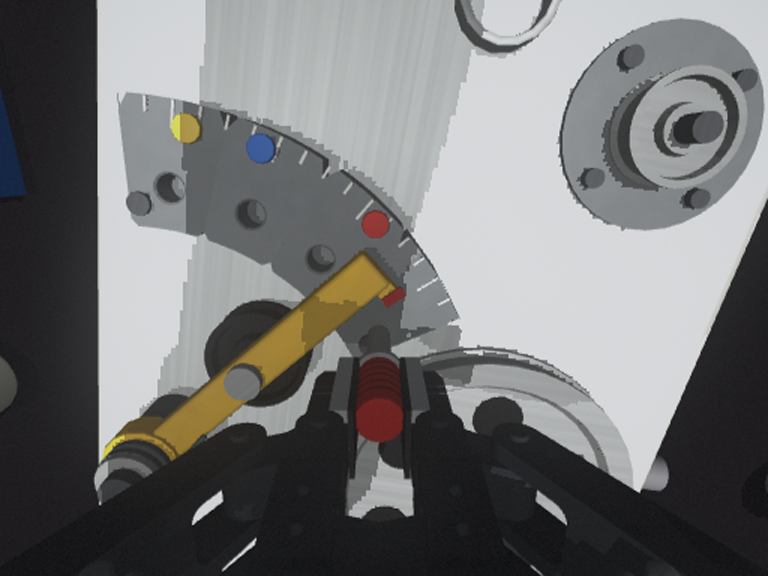

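View pics/s7.png

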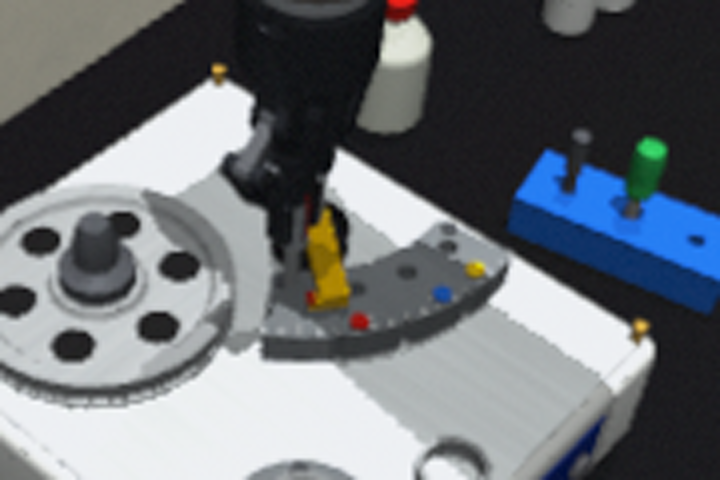

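Call:
play_rows(
  rows=[
    [1, [0, 0, 0.4], [0.2, 0, 0]],
    [1, [0, 0, 0.35], [0, 0, 0]],
    [1, [0, 0, 0], [0, 0, 0]],
    [1, [0, 0, 0], [0, 0, 0]],
  ],
)

```text
time: 10.45
ee_pos: [0.5614, -0.0469, 0.1864]
tcp_rot: [179.9, 0.1, 98.1]
wrist_force: [-0.7, -0.5, 0.3]
opening: 0.014
```

```bash
cat >> h.py <<'E'
P=np.array([.6428,-.1472])
def st():
    o=get_obs(); d=np.array(o["ee_pos"][:2])-P
    print("t",o["time"],"pos",np.round(o["ee_pos"],4),"rot",np.round(o["tcp_rot"],1),"open",round(o["opening"],4),"F",np.round(o["wrist_force"],1),"T",np.round(o["torque"],2),"pol",round(np.linalg.norm(d)*1000,1),round(np.degrees(np.arctan2(d[1],d[0])),2)); return o
def pp(r,a,z): return [P[0]+r*np.cos(np.radians(a)),P[1]+r*np.sin(np.radians(a)),z]
E
python3 - <<'E'
from h import *
st()
for a in (134,139,143): plan(pp(.130,a,.187),98.5,3,1)
E
```

```text
t 10.45 pos [ 0.5614 -0.0469  0.1864] rot [1.799e+02 1.000e-01 9.810e+01] open 0.014 F [-0.7 -0.5  0.3] T [ 0.06  0.06 -0.04] pol 129.2 129.06
[[1, [-0.18, -0.33, -0.02], [0, 0, -0.1]], [1, [-0.18, -0.32, -0.02], [0, 0, -0.1]], [1, [-0.19, -0.33, -0.02], [0.1, 0.1, -0.2]]]
[ 0.5525 -0.0537  0.187 ] [-180.    -0.    98.5]
[[1, [-0.42, -0.62, -0.02], [0, 0, -0.1]], [1, [-0.42, -0.62, -0.02], [0, 0, -0.1]], [1, [-0.41, -0.63, -0.02], [0.1, 0.1, -0.2]]]
[ 0.5447 -0.0619  0.187 ] [-180.    -0.    98.5]
[[1, [-0.62, -0.84, -0.02], [0, 0, -0.1]], [1, [-0.62, -0.85, -0.02], [0, 0, -0.1]], [1, [-0.63, -0.84, -0.02], [0.1, 0.1, -0.2]]]
[ 0.539 -0.069  0.187] [-180.    -0.    98.5]
```

Call:
play_rows(
  rows=[
    [1, [-0.2, -0.35, 0], [0, 0, 0]],
    [1, [-0.2, -0.35, 0], [0, 0, 0]],
    [1, [-0.25, -0.35, 0], [0, 0, 0]],
    [1, [-0.3, -0.4, 0], [0, 0, 0]],
    [1, [-0.3, -0.35, 0], [0, 0, 0]],
    [1, [0, 0, 0], [0, 0, 0]],
  ],
)

```text
time: 11.05
ee_pos: [0.5444, -0.0625, 0.1866]
tcp_rot: [179.8, -0.0, 98.2]
wrist_force: [1.2, 1.4, -1.8]
opening: 0.0139
```

```bash
python3 - <<'E'
from h import *
st()
c=camera("wrist"); save(c,"w8")
plan(pp(.130,145,.187),98.3,4,1)
E
```

```text
t 11.05 pos [ 0.5444 -0.0625  0.1866] rot [179.8  -0.   98.2] open 0.0139 F [ 1.2  1.4 -1.8] T [ 0.44 -0.45 -0.03] pol 129.8 139.28
[[1, [-0.23, -0.24, -0.01], [0, 0, -0.0]], [1, [-0.22, -0.24, -0.01], [0.1, 0, -0.0]], [1, [-0.23, -0.24, -0.01], [0, 0, -0.1]], [1, [-0.22, -0.24, -0.01], [0.1, 0, -0.0]]]
[ 0.5363 -0.0726  0.187 ] [-180.    -0.    98.3]
```

View pics/w8.png

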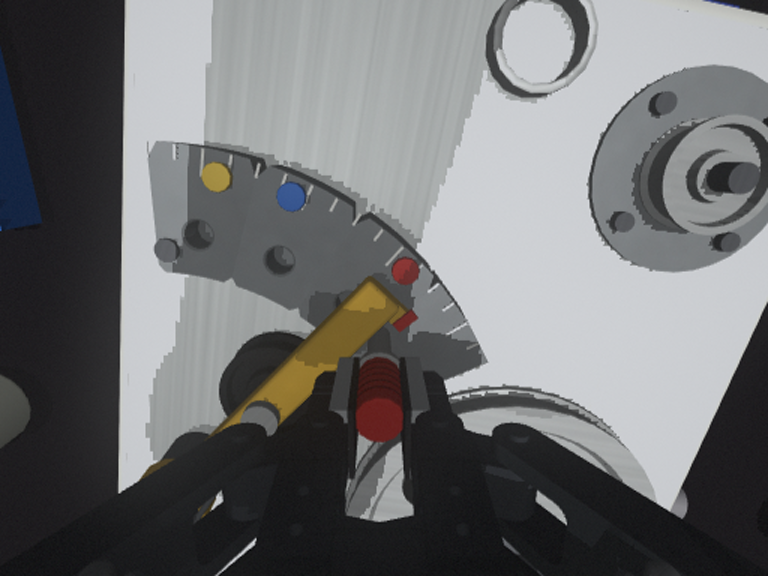

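Call:
play_rows(
  rows=[
    [1, [-0.3, -0.3, 0], [0.1, 0, 0]],
    [1, [-0.3, -0.3, 0], [0, 0, 0]],
    [1, [-0.3, -0.3, 0], [0, 0, 0]],
    [1, [-0.3, -0.25, 0], [0, 0, 0]],
    [1, [0, 0, 0], [0, 0, 0]],
    [1, [0, 0, 0], [0, 0, 0]],
  ],
)

```text
time: 11.7
ee_pos: [0.5342, -0.0766, 0.1866]
tcp_rot: [179.9, -0.1, 98.2]
wrist_force: [1.9, 3.3, -1.1]
opening: 0.0139
```

```bash
python3 - <<'E'
from h import *
st()
plan([.5337,-.0765,.186],98.3,1,1)
E
```

```text
t 11.7 pos [ 0.5342 -0.0766  0.1866] rot [ 1.799e+02 -1.000e-01  9.820e+01] open 0.0139 F [ 1.9  3.3 -1.1] T [ 0.72 -0.4  -0.01] pol 129.5 146.96
[[1, [0.02, -0.05, 0.06], [0.1, -0.1, -0.1]]]
[ 0.5337 -0.0765  0.186 ] [-180.     0.    98.3]
```

Call:
play_rows(
  rows=[
    [1, [0, 0, 0.15], [0, 0, 0]],
    [1, [0, 0, 0.15], [0, 0, 0]],
    [1, [0, 0, 0], [0, 0, 0]],
  ],
)

```text
time: 12.0
ee_pos: [0.5345, -0.0764, 0.1841]
tcp_rot: [179.8, -0.1, 98.2]
wrist_force: [1.0, 2.4, -1.5]
opening: 0.014
```

```bash
python3 - <<'E'
from h import *
st()
E
```

```text
t 12.0 pos [ 0.5345 -0.0764  0.1841] rot [ 1.798e+02 -1.000e-01  9.820e+01] open 0.014 F [ 1.   2.4 -1.5] T [ 0.63 -0.34  0.01] pol 129.4 146.83
```

Call:
play_rows(
  rows=[
    [1, [0, -0.07, 0.12], [0, 0, 0]],
    [1, [0, 0, 0.12], [0, 0, 0]],
    [1, [0, 0, 0], [0, 0, 0]],
  ],
)

```text
time: 12.3
ee_pos: [0.534, -0.0766, 0.1818]
tcp_rot: [179.8, -0.0, 98.2]
wrist_force: [2.0, 1.3, -1.3]
opening: 0.0141
```

```bash
python3 - <<'E'
from h import *
st()
c=camera("wrist"); save(c,"w9")
E
```

```text
t 12.3 pos [ 0.534  -0.0766  0.1818] rot [179.8  -0.   98.2] open 0.0141 F [ 2.   1.3 -1.3] T [ 0.36 -0.37 -0.01] pol 129.7 147.01
```

View pics/w9.png

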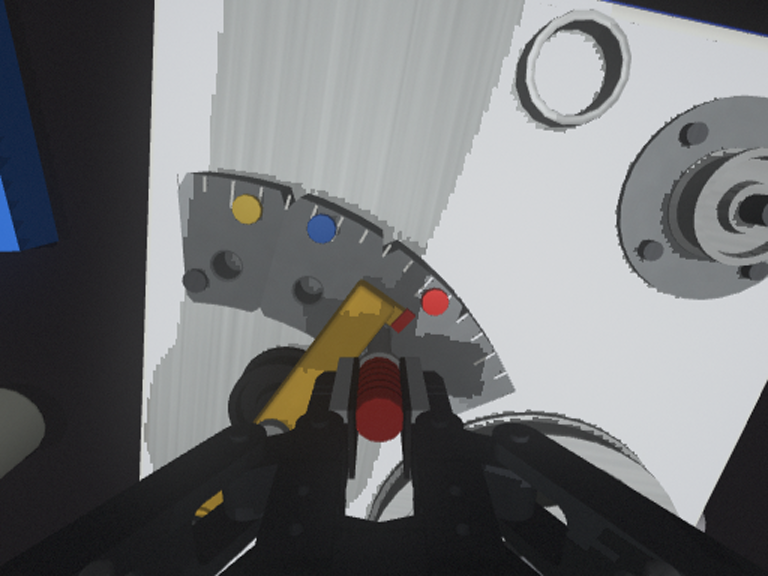

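Call:
play_rows(
  rows=[
    [1, [0, 0, 0.25], [0.1, 0, 0]],
    [1, [0, 0, 0.25], [0, 0, 0]],
    [1, [0, 0, 0.2], [0, 0, 0]],
    [1, [0, 0, 0], [0, 0, 0]],
  ],
)

```text
time: 12.75
ee_pos: [0.534, -0.0767, 0.1744]
tcp_rot: [179.9, 0.0, 98.2]
wrist_force: [1.2, 2.1, 0.5]
opening: 0.0143
```

```bash
python3 - <<'E'
from h import *
st()
E
```

```text
t 12.75 pos [ 0.534  -0.0767  0.1744] rot [179.9   0.   98.2] open 0.0143 F [1.2 2.1 0.5] T [ 0.42 -0.36 -0.  ] pol 129.7 147.07
```

Call:
play_rows(
  rows=[
    [1, [0, 0, 0.25], [0, 0, 0]],
    [1, [0, 0, 0.2], [0, 0, 0]],
    [1, [0, 0, 0.1], [0, 0, 0]],
    [1, [0, 0, 0], [0, 0, 0]],
  ],
)

```text
time: 13.15
ee_pos: [0.534, -0.0767, 0.1683]
tcp_rot: [179.9, -0.0, 98.2]
wrist_force: [1.3, 2.3, 1.6]
opening: 0.0141
```

```bash
python3 - <<'E'
from h import *
st()
E
```

```text
t 13.15 pos [ 0.534  -0.0767  0.1683] rot [179.9  -0.   98.2] open 0.0141 F [1.3 2.3 1.6] T [ 0.47 -0.3  -0.06] pol 129.7 147.06
```

Call:
play_rows(
  rows=[
    [1, [0, 0, 0.06], [0, 0, 0]],
    [1, [0, 0, 0.06], [0, 0, 0]],
  ],
)

```text
time: 13.35
ee_pos: [0.5342, -0.0767, 0.1682]
tcp_rot: [179.8, 0.0, 98.2]
wrist_force: [-0.6, 2.3, 7.6]
opening: 0.0139
```

```bash
python3 - <<'E'
from h import *
st()
E
```

```text
t 13.35 pos [ 0.5342 -0.0767  0.1682] rot [179.8   0.   98.2] open 0.0139 F [-0.6  2.3  7.6] T [0.52 0.14 0.  ] pol 129.5 147.0
```

Call:
play_rows(
  rows=[
    [0.5, [0, 0, 0], [0, 0, 0]],
    [0.5, [0, 0, 0], [0, 0, 0]],
    [0.5, [0, 0, 0], [0, 0, 0]],
    [0.5, [0, 0, 0], [0, 0, 0]],
  ],
)

```text
time: 13.75
ee_pos: [0.5333, -0.0775, 0.1674]
tcp_rot: [-180.0, 0.1, 98.2]
wrist_force: [0.1, -0.5, -0.0]
opening: 0.0427
```

```bash
python3 - <<'E'
from h import *
st()
c=camera("wrist"); save(c,"w10")
E
```

```text
t 13.75 pos [ 0.5333 -0.0775  0.1674] rot [-1.80e+02  1.00e-01  9.82e+01] open 0.0427 F [ 0.1 -0.5 -0. ] T [ 0.    0.02 -0.02] pol 129.8 147.53
```

View pics/w10.png

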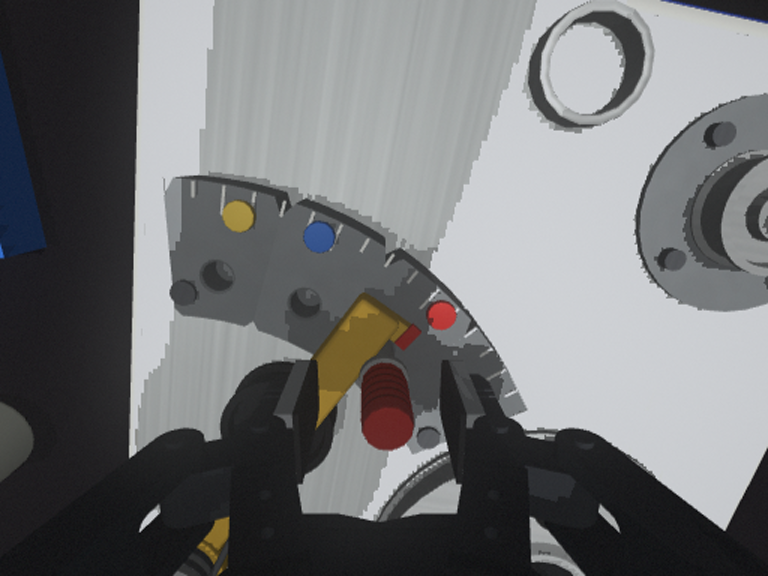

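Call:
play_rows(
  rows=[
    [0.5, [0, 0, -1.0], [0, 0, 0]],
    [0.5, [0, 0, -2.0], [0, 0, 0]],
    [0.5, [0, 0, -3.0], [0, 0, 0]],
    [0.5, [0, 0, -3.0], [0, 0, 0]],
    [0.5, [0, -1, -3.0], [0, 0, 0]],
    [0.5, [0, 0, 0], [0, 0, 0]],
    [0.5, [0, 0, 0], [0, 0, 0]],
    [0.5, [0, 0, 0], [0, 0, 0]],
  ],
)

```text
time: 14.6
ee_pos: [0.5223, -0.0789, 0.2948]
tcp_rot: [-180.0, 0.1, 98.2]
wrist_force: [0.2, 0.3, -0.6]
opening: 0.0426
```

```bash
python3 - <<'E'
from h import *
st()
c=camera("wrist"); save(c,"w11"); h=[.5337,-.0765]
print("pred top/bottom home",proj(c,[*h,.183])*1.5,proj(c,[*h,.129])*1.5)
for th in("pin",):
  r=spotter.spot_in(c,th);print(r[:1])
c=camera("side"); save(c,"s11",(200,80,380,220),4); print("side top",(proj(c,[*h,.183])-[200,80])*4,"collar",(proj(c,[*h,.153])-[200,80])*4)
E
```

```text
t 14.6 pos [ 0.5223 -0.0789  0.2948] rot [-1.80e+02  1.00e-01  9.82e+01] open 0.0426 F [ 0.2  0.3 -0.6] T [ 0.03 -0.04  0.03] pol 138.5 150.43
pred top/bottom home [379.39469696 314.71990164] [379.4050602  288.57584072]
[{'point': [0.5313, -0.075, 0.1815], 'confidence': 0.82}]
side top [358.48416808 303.2836663 ] collar [354.10994732 339.00771953]
```

View pics/w11.png

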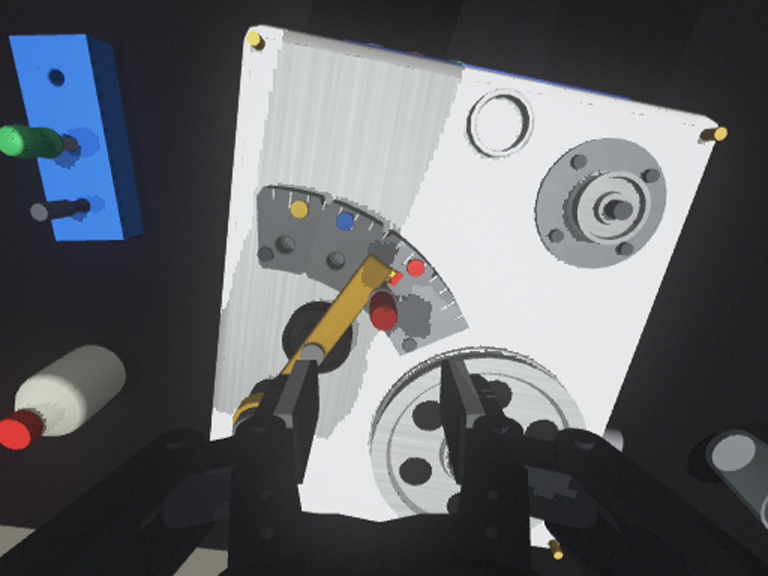

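View pics/s11.png

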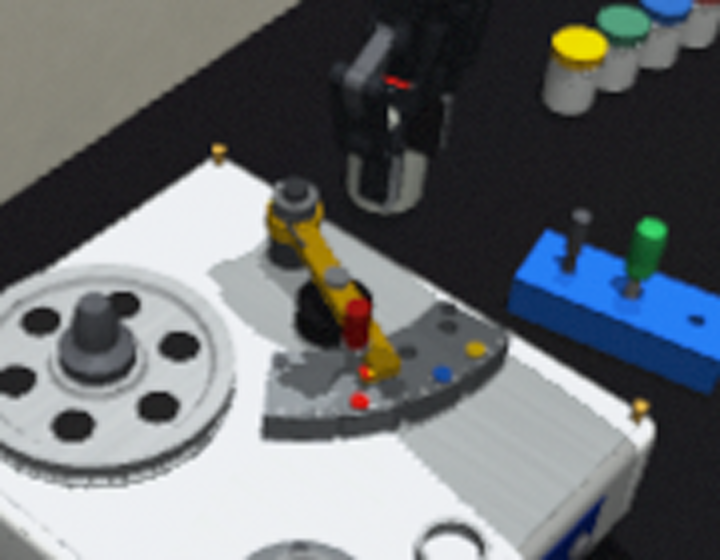

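```bash
python3 -c "
from h import *
print(job_done())"
```

```text
the job is handed in; nothing more can be done
None
```

The pin is fully home in the quadrant hole by the red tab and holds the tensioner arm back. I handed the job in at about 15 s of the 64 s.

- **Pick-up:** I took the pin from the parts block and left the drift and driver standing there.
- **Push:** I lowered the pin in front of the flank and pushed the arm round the 130 mm circle. This took about 3–4 N.
- **Hole:** The pin dropped into the hole at the position measured from the pictures, so no wider feeling about was needed.
- **Seating:** It bottomed with 7.6 N of upward force on the tool. The lower end was then at about 113 mm, where it should be.

After I let go and backed off, the wrist and side pictures showed the pin standing upright. Its top was within about 2–3 mm of where it should be. The arm was still held back against it, and the parts block, driver, drift, tabs, bottle and screw dish looked undisturbed. The robot was touching nothing. I did not look again at the beaker or the tray with the mounts, but the arm never went near them.

One disagreement: the network could not reliably find the tabs or the pivot, and its outline of the pin came back empty once. For those points I used my own pixel readings instead, fitted to the known hole spacing. The pin's trace also matched only roughly from higher up, so I measured it again closer before gripping.

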